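Set the levelling screws of a gauge stand

ROBOT

A 7-joint arm with a two-finger parallel gripper is mounted at the origin on the work surface. World frame = base frame: x ahead of the robot, y to its left, z up, the work surface at z = 0. Lengths are in mm, angles in rad, forces in N, time in s.
With the tool pointing down it reaches from about 400 to 875 mm from the base axis. Payload 4.4 kg.
Tool frame: the origin (TCP) lies midway between the tips of the shut fingers; the grasp point (between the pads) lies 19 mm behind it (ctrl.grip_point_offset is the distance from the TCP to the grasp point, in mm); z points along the fingers, x is the direction in which the jaws open and shut, and the axes are right-handed (so a half turn about z gives the same grasp; the last joint's range is limited). The gripper opens to 85 mm and grips with 20 to 120 N. Pads are 22 mm wide; open, the fingers measure 114 mm over their backs; the gripper's body (76 mm by 85 mm) begins 54 mm behind the grasp point. The pads swing forward as they close: fully open they stand 13 mm farther back than shut.
Start: joints at [1.262, 0.628, 0.038, 1.517, -0.027, 0.996, -0.02], TCP at [156.301, -630.942, 231.313] pointing down, gripper open.
Joint ranges: [-3.06, 3.06], [-0.37, 2.12], [-1.25, 1.32], [0.18, 2.47], [-1.1, 4.24], [0.23, 1.98], [-2.94, 2.94]. Speed limits (rad/s): [2.57, 2.57, 3.14, 3.14, 3.14, 3.14, 3.14].

INTERFACE

Orientations are given as [roll, pitch, yaw] about the fixed x, y, z axes, in that order (R = Rz(yaw) Ry(pitch) Rx(roll)).
In Python, from cell import ctrl, viewer gives the robot as it stands.
- The arm moves only by the tool apply_moves, never from a script. Its argument "series" is a list that holds one entry, the list of rows, each a list of 6 numbers: the shift along the tool's x, y, z normalised to -1 to 1, where 1 is 50 mm, then the turn, a rotation vector about the tool's x, y, z normalised to -1 to 1, where 1 is 6 degrees. In form: [[[tx, ty, tz, rx, ry, rz], ...]]. A call has exactly 5 rows; each row shifts and turns the commanded pose from where the row before left it, along the tool's axes as they then stand; what a row does not reach is not made up. A row lasts 1/8 s, in which the tool goes at most 62.5 mm and 10.7 degrees, less where a joint would pass 70% of its speed; a pose out of reach is approached as far as the arm can. A call with a number of a shift or a turn outside -1 to 1 is refused whole. A call with a gripper value outside its range is refused whole. "claw" is the gripper command: -1 is shut, 1 is fully open, values between are in proportion, set as the call begins (left out, the last holds). The fingers move at their own pace and stop on an object; the grip force is fixed at half the most. Time passes only in rows, so rows that do not move let the fingers close, or fill a call up. It gives the time, the measured TCP pose, the force and the opening at its end, in the units of the state.
- ctrl.read_state(): the state, without advancing time (a new reading comes with each control period).
- viewer.get_image(name): name is "side" or "top"; returns the picture (420x560x3 uint8, blue, green, red); there is no depth.
- viewer.camera_info(name): a dict with "K" (3x3 intrinsics, pixels), "distortion" ([k1, k2, p1, p2, k3] as OpenCV has them; the pictures are not rectified), "R" (3x3) and "t" (3): a world point X has camera coordinates R X + t. Camera axes: x right, y down, z forward; pixel columns grow to the right and rows downward; lengths in mm; the calibration is good to about 2 mm. A picture is of the moment at which its call begins. camera_info takes no time and is no camera call.
- ctrl.finish_job(): hands the job in, once; it reports no verdict.
Trained networks look in the newest picture that a camera, given by its name, has taken for a name from the list of things; names that differ only in an ending like _2 or _b are one class to them, and where a whole thing is asked for, a point or a joint stands for the part that bears it (a point fixed in the world has none). Each returns a list of dicts, best first, with "score" (0 to 1); they miss things now and then, are a little off and sometimes report something else, mostly with a low value. They report only what shows in the picture. A call takes as long as a camera call. They do not tell look-alikes from the thing itself.
- viewer.find_in(camera, label): "location" ([column, row] as shares, 0 to 1, of the picture: columns of its width, rows of its height, amid what is visible of it).
The state is a dict: "clock": time; "qpos": joint angles; "qd": joint speeds; "tau": joint torques, N m; "eef_pos": TCP position; "tool_rot": TCP orientation; "force": force on the tool from outside, world axes, zero at the start; "torque": the same for the moment, N m; "width": finger opening in mm.
Only numpy, scipy, OpenCV 4.12 (cv2) and the standard library are available. Lean on these libraries where they do the work, as an engineer would, in place of code of your own. Each camera call takes 0.05 s, during which the arm holds its last target. There are 200 camera calls.

TASK

The gauge stand on the bench still rests on its three fixed feet only and would rock if leaned on: screw down both front levelling screws with their black knobs (clockwise seen from above) until each screw's rubber foot bears on its puck with about 8 N, so that all five feet share the weight and none, the middle front foot included, is lifted off. Do it gently: do not lean on, lift or shove the stand, keep the steel master block on its plate, leave the other things on the bench alone, and let go of the knobs at the end.

Things in the scene. Friction and masses are not known exactly. Their poses are not given: they have to be found in the camera images.
- stand: Gauge stand, about 6 kg, loose on the bench: grey plate 200 x 270 x 16 mm (x by y), top 46 mm above the bench; column 26 mm thick, 150 mm tall at x +70 mm with an arm and a dial gauge (27 mm radius, 172 mm up, x -8 mm) towards the front. Origin at bench height under the plate's centre; -x is the front (robot's side), +y its left, z up.
- screw_left: Left levelling screw with round black fluted knob, 42 mm diameter, 24 mm tall, at x -70, y +105 mm of the stand. Origin on the axis at half the knob's height, 84 mm above the bench at the start. Clockwise from above it goes down 1.6 mm per rad, at most 6.2 rad; the hand must go down with it. The bare thread takes 0.05 N m to turn and stays where it is left.
- screw_right: Right (-y of the stand) levelling screw, at x -70, y -105 mm of the stand; otherwise the same as the left one, with its own unknown gap.
- seat_left (a point): Point at bench height under the left screw. The screw's rubber foot (68 mm across, turns with the knob) starts 0.8 to 4.2 mm above a puck here whose height is not known. Once it touches, its load grows about 7 N per rad (4.4 N per mm), and its drag adds about 0.018 N m of turning torque per newton, read with the hand held still (up to 0.03 while turning): some 0.14 N m above the bare thread at 8 N.
- seat_right (a point): Point at bench height under the right screw. The screw's rubber foot (68 mm across, turns with the knob) starts 0.8 to 4.2 mm above a puck here whose height is not known. Once it touches, its load grows about 7 N per rad (4.4 N per mm), and its drag adds about 0.018 N m of turning torque per newton, read with the hand held still (up to 0.03 while turning): some 0.14 N m above the bare thread at 8 N.
- heel: Fixed rubber foot in the middle of the stand's front edge, 28 mm across and 30 mm tall, at x -75, y 0 of the stand, origin at its underside. Carries about 33 N at the start and gives up about as much as the two screws take.
- rear_foot_left: Fixed rubber foot, 28 mm across, 30 mm tall, at x +80, y +110 mm of the stand, origin at its underside.
- rear_foot_right: Fixed rubber foot, 28 mm across, 30 mm tall, at x +80, y -110 mm of the stand, origin at its underside.
- master: Loose steel master block 26 x 40 x 30 mm on the plate under the gauge; origin at the centre of its underside. Stays there.
- parts_tray: Bystander: black open tray 150 x 110 x 35 mm, origin under its centre.
- brush_small: Bystander: small brush 170 mm long with wooden handle.
- eraser: Bystander: yellow box 55 x 32 x 22 mm.
- housing_a: Bystander: black moulded housing 90 x 30 x 26 mm.
- housing_b: Bystander: black moulded housing 90 x 30 x 26 mm.
- scraper: Bystander: flat deburring tool with green end, 125 mm long.
There are look-alikes about, which are no part of the job. There is more than one size of the master; the job needs the middle-sized.

How it is judged (in metres and radians):
At the end, for the whole second after the job is handed in: Each screw's foot carries 4.5 to 11.5 N, the middle front foot and both rear feet at least 2 N each, the stand is at rest within 15 mm of where it stood, the master block stands on its plate (contact force between screw_left and anything else between 4.5 and 11.5 N and contact force between screw_right and anything else between 4.5 and 11.5 N and contact force between each of heel, rear_foot_left, rear_foot_right and anything else above 2 N and linear speed of stand below 0.01 m/s and distance of stand from where it was at the start of the episode below 0.015 m and z of master in the frame of stand between 0.043 and 0.05 m); the robot touches nothing.
It fails at once if the stand is tipped or lifted by more than about 1.5 degrees (angle between stand's own z axis and vertical above 0.026 rad).
It fails at once if the stand is shoved by more than 20 mm (distance of stand from where it was at the start of the episode above 0.02 m).
It fails at once if the stand is leaned on: more than 65 N on its middle front foot (contact force between heel and anything else above 65 N).
It fails at once if a bystander is shifted by more than 30 mm (distance of any of parts_tray, brush_small, eraser, housing_a, housing_b, scraper, master from where it was at the start of the episode above 0.03 m).
It also fails if it takes over 72 s, if anything falls off the work surface, if the arm or the gripper's body presses on something with over 40 N, if the wrist force passes 120 N, or if a joint passes its speed limit or range.

## Working session

There is one attempt and no reset: what is moved stays moved. The work goes in short steps, Python scripts to look and compute and a tool call to move; the robot and the scene stay as the last step left them, time stands still between calls to the robot, and variables do not carry over. Pictures are saved under pics/ and viewed, about 8 in all and at most 12, crops included, and the job is handed in when it is done.

Besides the shell and the picture viewer there is one more tool, called after "Request:" as name([rows], argument=value, ...), one row to a line, values as JSON. apply_moves: Moves the arm, as the interface text tells. Scaled input: -1 to 1 covers 50 mm each way for a shift and 6 degrees each way for a turn. Its arguments: {"type":"object","properties":{"series":{"type":"array","items":{"type":"array","items":{"type":"array","items":{"type":"number"}}}},"claw":{"type":"number"}},"required":["series"]}

```bash
ls; mkdir -p pics
python3 - <<'E'
from cell import ctrl, viewer
import cv2,numpy as np
for n in("side","top"):
    cv2.imwrite(f"pics/{n}0.png",viewer.get_image(n)); i=viewer.camera_info(n); print(n,i)
    for l in("stand","screw_left","screw_right","master","heel","parts_tray","eraser","housing_a"):
        print(l,[(round(d["score"],2),np.round(np.array(d["location"])*[560,420],1).tolist()) for d in viewer.find_in(n,l)][:4])
print(ctrl.read_state())
E
```

```text
pics
side {'K': array([[390.91312911,   0.        , 282.62061178],
       [  0.        , 390.91312911, 211.05051173],
       [  0.        ,   0.        ,   1.        ]]), 'distortion': array([-0.06298746,  0.        ,  0.        ,  0.        ,  0.        ]), 'R': array([[-0.72665597, -0.68694564, -0.00876285],
       [-0.45832257,  0.49423981, -0.73869306],
       [ 0.51177292, -0.53275951, -0.673985  ]]), 't': array([372.03307548, 337.00107908, 721.47968029])}
stand [(0.63, [236.9, 410.1]), (0.61, [228.5, 239.8])]
screw_left []
screw_right [(0.59, [282.6, 219.9])]
master [(0.7, [225.9, 227.0]), (0.7, [172.0, 293.1]), (0.62, [249.6, 307.2]), (0.19, [224.9, 237.1])]
heel [(0.61, [375.3, 162.2])]
parts_tray [(0.85, [142.5, 362.6]), (0.31, [225.3, 230.4])]
eraser [(0.62, [400.4, 226.1])]
housing_a [(0.52, [367.3, 179.1]), (0.19, [225.7, 242.6])]
top {'K': array([[545.09882206,   0.        , 271.57660458],
       [  0.        , 545.09882206, 215.44277743],
       [  0.        ,   0.        ,   1.        ]]), 'distortion': array([0.02425536, 0.        , 0.        , 0.        , 0.        ]
[... 628 characters left out ...]
19.9])]
{'clock': 0.9, 'qpos': array([ 1.26219193,  0.62838628,  0.03851711,  1.51740979, -0.0270279 ,
        0.99629338, -0.0199904 ]), 'qd': array([ 1.30128358e-05, -3.35708394e-04,  3.14522517e-04,  2.24536975e-04,
        1.18059960e-03,  1.58388871e-03, -1.95451062e-03]), 'tau': array([ 3.32966220e-04, -5.63279772e+01,  1.22516636e+00, -1.93790281e+01,
        1.07132309e-02,  1.40762932e-03, -1.40686507e-05]), 'eef_pos': array([ 156.30403842, -630.93953242,  231.31948854]), 'tool_rot': array([-3.14154204e+00, -2.09075038e-05, -1.32803655e+00]), 'force': array([-1.02392356,  0.41151057,  0.68986986]), 'torque': array([-0.02247648,  0.00252264, -0.0073921 ]), 'width': 85.56480458006823}
```

Run:
```python
import cv2
a=cv2.imread("pics/top0.png")[120:330,90:370];cv2.imwrite("pics/a.png",cv2.resize(a,None,fx=2.8,fy=2.8,interpolation=cv2.INTER_CUBIC))
```

```text
(no output)
```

View pics/a.png

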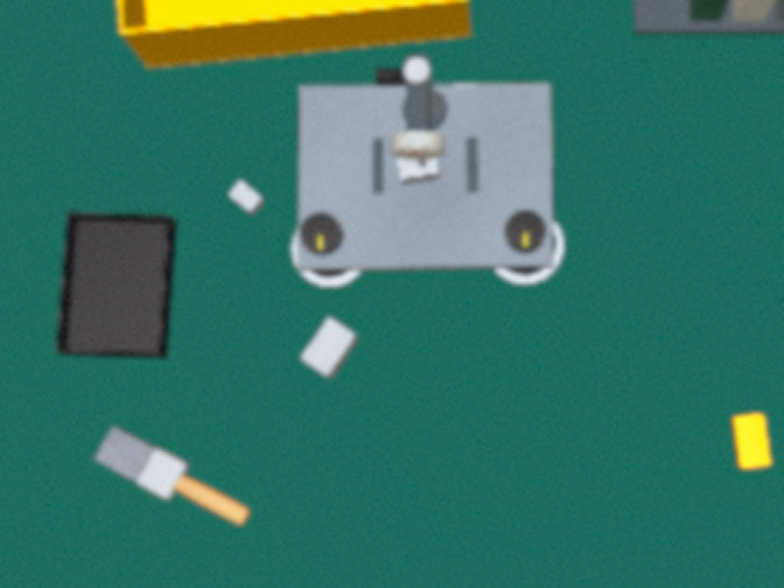

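View pics/side0.png

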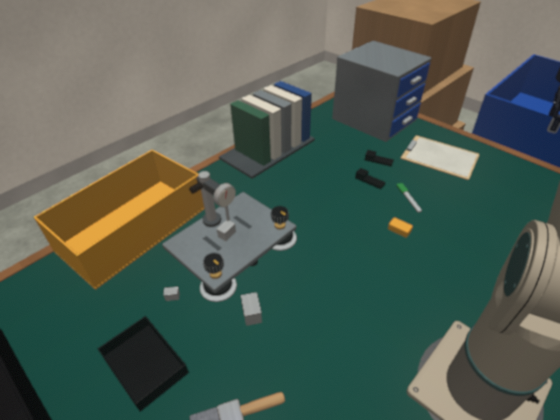

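The top crop shows the stand square to the world, with knobs at crop (321,234) and (525,231) and plate corners at (299,86), (551,83), (553,266) and (298,270). A larger and a smaller block stand nearby as look-alikes. The side view agrees.

```bash
cat > h.py <<'E'
import numpy as np,cv2
from cell import ctrl,viewer
from scipy.optimize import least_squares
def proj(n,X):
    i=viewer.camera_info(n); r=cv2.Rodrigues(i["R"])[0]
    return cv2.projectPoints(np.float64(X).reshape(-1,1,3),r,i["t"],i["K"],i["distortion"])[0].reshape(-1,2)
def w2s(p,X):
    c,s=np.cos(p[2]),np.sin(p[2]); X=np.float64(X)
    return np.c_[p[0]+c*X[:,0]-s*X[:,1],p[1]+s*X[:,0]+c*X[:,1],X[:,2]]
E
python3 - <<'E'
from h import *
C=[(100,135,46),(100,-135,46),(-100,-135,46),(-100,135,46)]
Kn=[(-70,105,90),(-70,-105,90)]
top=np.array([(299,86),(551,83),(553,266),(298,270),(321,233),(525,230)])/2.8+[90,120]
side=np.array([(166,240),(248,195),(296,229),(213,287),(213,260),(279,213)])
W=np.array(C+Kn)
for use in ("top","side","both"):
    def f(p):
        r=[]
        if use!="side": r.append(proj("top",w2s(p,W))-top)
        if use!="top": r.append((proj("side",w2s(p,W))-side)*.7)
        return np.concatenate(r).ravel()
    s=least_squares(f,[700,50,0],loss="soft_l1",x_scale=[10,10,.1]); p=s.x
    print(use,p.round(3),np.abs(s.fun).round(1), w2s(p,Kn).round(1).tolist())
E
```

```text
top [6.20639e+02 7.77230e+01 1.00000e-02] [0.  0.1 0.2 0.2 0.3 0.1 0.3 0.1 0.  0.1 0.2 0.2] [[549.6, 182.0, 90.0], [551.7, -28.0, 90.0]]
side [ 6.16825e+02  7.08060e+01 -4.40000e-02] [1.6 0.1 0.3 3.  2.1 1.6 0.4 0.7 0.3 0.1 2.1 0.5] [[551.5, 178.8, 90.0], [542.3, -31.0, 90.0]]
both [6.20047e+02 7.64270e+01 2.00000e-03] [0.7 0.3 0.6 0.4 0.5 0.6 0.1 0.3 0.2 0.  0.4 0.7 3.6 2.1 3.8 2.8 0.  2.7
 0.1 1.4 0.6 0.6 0.  0.2] [[549.8, 181.3, 90.0], [550.3, -28.7, 90.0]]
```

Request:
apply_moves([
  [[-0.65, -0.7, 0, 0, 0, 0], [-0.65, -0.7, 0, 0, 0, 0], [-0.65, -0.7, 0, 0, 0, 0], [-0.65, -0.7, 0, 0, 0, 0], [-0.65, -0.7, 0, 0, 0, 0]],
], claw=1)

```text
clock: 1.52
eef_pos: [288.0, -429.9, 231.6]
tool_rot: [-3.141, -0.001, -1.328]
force: [1.1, 0.3, 0.6]
width: 85.1
```

Request:
apply_moves([
  [[-0.65, -0.7, 0, 0, 0, 0], [-0.65, -0.7, 0, 0, 0, 0], [-0.65, -0.7, 0, 0, 0, 0], [-0.65, -0.7, 0, 0, 0, 0], [-0.65, -0.7, 0, 0, 0, 0]],
])

```text
clock: 2.15
eef_pos: [418.8, -230.1, 231.6]
tool_rot: [-3.141, -0.001, -1.328]
force: [0.4, 0.2, 0.6]
width: 85.3
```

Request:
apply_moves([
  [[-0.65, -0.7, 0, 0, 0, -1], [0, 0, 0, 0, 0, -1], [0, 0, 0, 0, 0, -1], [0, 0, 0, 0, 0, -1], [0, 0, 0, 0, 0, -1]],
])

```text
clock: 2.78
eef_pos: [444.2, -191.4, 231.5]
tool_rot: [-3.141, -0.0, -0.801]
force: [-0.1, -0.2, -0.2]
width: 85.6
```

```bash
python3 -c "
from cell import ctrl
s=ctrl.read_state()
for k in s: print(k,s[k].round(3) if hasattr(s[k],'round') else s[k])
print(ctrl.grip_point_offset)"
```

```text
clock 2.775
qpos [ 0.457  0.395 -0.149  1.966  0.081  0.786 -0.538]
qd [ 0.167  0.009 -0.223 -0.004  0.12   0.011  0.702]
tau [-9.0000e-01 -4.0513e+01 -3.0900e-01 -1.6299e+01 -1.1700e-01 -1.4000e-02
 -7.4100e-01]
eef_pos [ 444.191 -191.4    231.495]
tool_rot [-3.141 -0.    -0.801]
force [-0.105 -0.183 -0.167]
torque [-0.058  0.011  0.026]
width 85.6200184051225
18.700000000000003
```

Request:
apply_moves([
  [[-0.173, -0.763, 0, 0, 0, 0], [-0.173, -0.763, 0, 0, 0, 0], [-0.173, -0.763, 0, 0, 0, 0], [-0.173, -0.763, 0, 0, 0, 0], [-0.173, -0.763, 0, 0, 0, 0]],
])

```text
clock: 3.4
eef_pos: [552.3, -26.9, 231.5]
tool_rot: [-3.141, -0.001, -0.805]
force: [1.3, -0.1, -0.1]
width: 85.4
```

Request:
apply_moves([
  [[0, 0, 0, 0, 0, -1], [0, 0, 0, 0, 0, -1], [0, 0, 0, 0, 0, -1], [0, 0, 0, 0, 0, -1], [0, 0, 0, 0, 0, -1]],
])

```text
clock: 4.03
eef_pos: [551.6, -28.0, 231.4]
tool_rot: [3.142, -0.0, -0.278]
force: [0.2, 0.7, -0.1]
width: 85.7
```

Request:
apply_moves([
  [[0, 0, 0.2, 0, 0, -1], [0, 0, 0.2, 0, 0, -1], [0, 0, 0.2, 0, 0, -1], [0, 0, 0.2, 0, 0, -1], [0, 0, 0.2, 0, 0, -1]],
])

```text
clock: 4.65
eef_pos: [551.6, -28.1, 181.1]
tool_rot: [3.141, -0.0, 0.246]
force: [-0.7, -0.1, -0.4]
width: 85.4
```

Request:
apply_moves([
  [[0, 0, 0.2, 0, 0, -1], [0, 0, 0.2, 0, 0, -1], [0, 0, 0.2, 0, 0, -1], [0, 0, 0, 0, 0, -1], [0, 0, 0, 0, 0, -1]],
])

```text
clock: 5.28
eef_pos: [551.5, -28.1, 151.2]
tool_rot: [3.142, 0.0, 0.77]
force: [1.2, 0.2, -0.1]
width: 85.4
```

Run:
```python
from h import *
s=ctrl.read_state()
for k in s: print(k,s[k].round(3) if hasattr(s[k],'round') else s[k])
a=viewer.get_image("top")[120:330,90:370]; b=viewer.get_image("side")[120:320,150:350]
cv2.imwrite("pics/b.png",np.hstack([cv2.resize(a,(560,420)),cv2.resize(b,(420,420))])[:,180:980])
```

```text
clock 5.275
qpos [ 0.354  0.647 -0.548  1.863  0.472  0.764  0.318]
qd [ 0.144  0.044 -0.234 -0.005  0.189  0.069  0.65 ]
tau [ -0.708 -49.616  -5.796 -14.163  -0.184  -0.066  -0.687]
eef_pos [551.542 -28.128 151.213]
tool_rot [3.142 0.    0.77 ]
force [ 1.231  0.244 -0.1  ]
torque [ 0.007 -0.005 -0.033]
width 85.43540032972872
```

View pics/b.png

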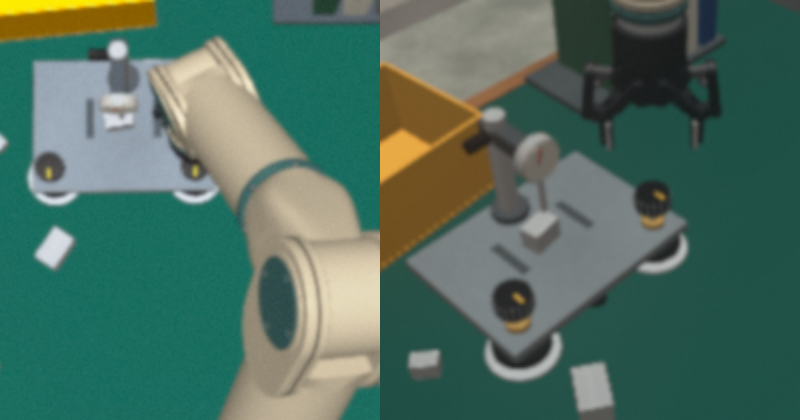

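The gripper is open above the right knob, and the bystanders are undisturbed. I'll descend, then grip.

Request:
apply_moves([
  [[0, 0, 0.35, 0, 0, -1], [0, 0, 0.35, 0, 0, -1], [0, 0, 0.35, 0, 0, -1], [0, 0, 0.35, 0, 0, -1], [0, 0, 0.35, 0, 0, 0]],
])

```text
clock: 6.0
eef_pos: [551.7, -28.2, 63.2]
tool_rot: [3.141, -0.0, 1.182]
force: [1.1, 0.5, 1.2]
width: 85.3
```

Request:
apply_moves([
  [[0, 0, 0, 0, 0, 0], [0, 0, 0, 0, 0, 0], [0, 0, 0, 0, 0, 0], [0, 0, 0, 0, 0, 0], [0, 0, 0, 0, 0, 0]],
], claw=-0.3)

```text
clock: 6.62
eef_pos: [552.3, -27.3, 64.8]
tool_rot: [3.14, -0.001, 1.185]
force: [-0.5, 1.0, 5.8]
width: 40.6
```

```bash
cat > r.py <<'E'
from h import *
s=ctrl.read_state()
for k in ("clock","qpos","eef_pos","tool_rot","force","torque","width"): print(k,np.round(s[k],3))
E
python3 r.py; python3 -c "
from h import *
a=viewer.get_image('side')[150:290,190:350]
cv2.imwrite('pics/c.png',cv2.resize(a,None,fx=4,fy=4,interpolation=cv2.INTER_CUBIC))"
```

```text
clock 6.625
qpos [ 0.352  0.792 -0.556  1.915  0.689  0.631  0.54 ]
eef_pos [552.304 -27.32   64.784]
tool_rot [ 3.140e+00 -1.000e-03  1.185e+00]
force [-0.451  0.978  5.774]
torque [ 0.291  0.124 -0.012]
width 40.563
```

View pics/c.png

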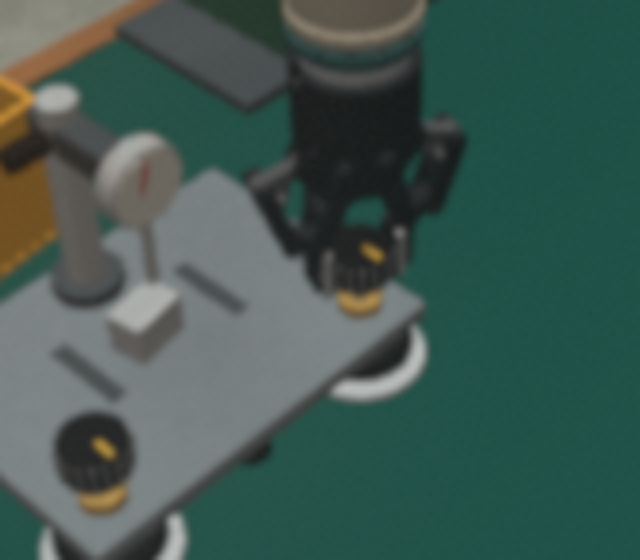

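Gripped at 40.6 mm, squarely on the right knob. I'll relieve the small downward push and begin turning.

Request:
apply_moves([
  [[0, 0, -0.02, 0, 0, 0], [0, 0, 0.003, 0, 0, 1], [0, 0, 0.003, 0, 0, 1], [0, 0, 0.003, 0, 0, 1], [0, 0, 0, 0, 0, 0]],
], claw=-1)

```text
clock: 7.3
eef_pos: [552.1, -27.6, 64.4]
tool_rot: [3.141, -0.001, 0.872]
force: [2.3, 1.0, -1.5]
width: 40.4
```

```bash
python3 r.py
```

```text
clock 7.3
qpos [ 0.302  0.775 -0.474  1.916  0.605  0.595  0.304]
eef_pos [552.102 -27.552  64.418]
tool_rot [ 3.141e+00 -1.000e-03  8.720e-01]
force [ 2.309  1.011 -1.503]
torque [ 0.397 -0.502 -0.019]
width 40.409
```

```bash
cat > m.py <<'E'
from h import *
F=[];T=[]
for i in range(6):
    s=ctrl.read_state();F.append(s["force"]);T.append(s["torque"]); viewer.get_image("top")
F=np.array(F);T=np.array(T)
print("clk",s["clock"],"pos",s["eef_pos"].round(2),"yaw",s["tool_rot"][2].round(3),"q",s["qpos"].round(2),"F",F.mean(0).round(2),"T",T.mean(0).round(3),"Tz",T[:,2].round(3),"w",round(s["width"],1))
E
python3 m.py
```

```text
clk 7.55 pos [552.08 -27.54  64.42] yaw 0.872 q [ 0.3   0.77 -0.47  1.92  0.61  0.59  0.3 ] F [ 2.51  1.84 -1.88] T [ 0.454 -0.551 -0.036] Tz [-0.019 -0.045 -0.029 -0.06   0.022 -0.084] w 40.7
```

Request:
apply_moves([
  [[0, 0, 0.003, 0, 0, 1], [0, 0, 0.003, 0, 0, 1], [0, 0, 0.003, 0, 0, 1], [0, 0, 0.003, 0, 0, 1], [0, 0, 0.003, 0, 0, 1]],
])

```text
clock: 8.22
eef_pos: [551.7, -27.8, 63.6]
tool_rot: [-3.141, -0.001, 0.345]
force: [2.8, 1.7, -2.7]
width: 40.4
```

```bash
python3 m.py
```

```text
clk 8.475 pos [551.75 -27.79  63.63] yaw 0.349 q [ 0.22  0.75 -0.34  1.92  0.45  0.54 -0.08] F [ 2.8   2.23 -2.81] T [ 0.437 -0.677 -0.044] Tz [ 0.086 -0.107 -0.082 -0.    -0.091 -0.068] w 40.7
```

Request:
apply_moves([
  [[0, 0, 0.006, 0, 0, 1], [0, 0, 0.006, 0, 0, 1], [0, 0, 0.004, 0, 0, 1], [0, 0, 0.004, 0, 0, 1], [0, 0, 0.004, 0, 0, 1]],
])

```text
clock: 9.15
eef_pos: [551.3, -27.8, 62.7]
tool_rot: [-3.141, 0.0, -0.178]
force: [1.3, 3.9, 0.4]
width: 40.5
```

```bash
python3 m.py
```

```text
clk 9.4 pos [551.34 -27.84  62.66] yaw -0.174 q [ 0.13  0.74 -0.2   1.92  0.28  0.51 -0.44] F [1.42 2.36 1.19] T [ 0.43  -0.383 -0.033] Tz [ 0.078 -0.067 -0.026 -0.056 -0.052 -0.075] w 40.4
```

Request:
apply_moves([
  [[0, 0, 0.004, 0, 0, 1], [0, 0, 0.004, 0, 0, 1], [0, 0, 0.004, 0, 0, 1], [0, 0, 0.004, 0, 0, 1], [0, 0, 0.004, 0, 0, 1]],
])

```text
clock: 10.07
eef_pos: [550.9, -27.7, 61.8]
tool_rot: [3.141, 0.001, -0.702]
force: [-0.4, 3.3, 5.1]
width: 40.3
```

```bash
python3 m.py
```

```text
clk 10.325 pos [550.96 -27.69  61.79] yaw -0.698 q [ 0.04  0.74 -0.06  1.93  0.09  0.48 -0.78] F [-0.12  2.55  4.89] T [ 0.486 -0.066 -0.044] Tz [ 0.071 -0.074 -0.088 -0.05  -0.062 -0.058] w 40.4
```

Request:
apply_moves([
  [[0, 0, 0, 0, 0, 1], [0, 0, 0.002, 0, 0, 1], [0, 0, 0.003, 0, 0, 1], [0, 0, 0.003, 0, 0, 1], [0, 0, 0.003, 0, 0, 1]],
])

```text
clock: 11.0
eef_pos: [550.7, -27.3, 61.0]
tool_rot: [3.14, 0.001, -1.225]
force: [0.7, 2.9, 3.6]
width: 40.5
```

```bash
python3 m.py
```

```text
clk 11.25 pos [550.69 -27.36  60.98] yaw -1.221 q [-0.05  0.74  0.07  1.93 -0.1   0.48 -1.12] F [-0.43  4.17  4.41] T [ 0.613  0.047 -0.071] Tz [ 0.116 -0.108 -0.142 -0.121 -0.089 -0.081] w 40.6
```

```bash
sed -i 's/range(6)/range(9)/; s/T.mean(0)/T[1:].mean(0)/' m.py; python3 m.py
```

```text
clk 11.7 pos [550.71 -27.38  60.97] yaw -1.221 q [-0.05  0.74  0.07  1.93 -0.1   0.48 -1.12] F [-1.06  4.34  5.5 ] T [ 0.708  0.16  -0.116] Tz [-0.11  -0.107 -0.087 -0.187 -0.133 -0.112 -0.117 -0.104 -0.081] w 40.5
```

Request:
apply_moves([
  [[0, 0, 0, 0, 0, 0], [0, 0, 0, 0, 0, 0], [0, 0, 0.001, 0, 0, 1], [0, 0, 0.003, 0, 0, 1], [0, 0, 0.003, 0, 0, 1]],
])

```text
clock: 12.38
eef_pos: [550.7, -27.1, 60.5]
tool_rot: [3.14, 0.001, -1.537]
force: [-0.6, 4.1, 4.3]
width: 40.7
```

```bash
python3 m.py
```

```text
clk 12.775 pos [550.7  -27.13  60.53] yaw -1.535 q [-0.1   0.74  0.15  1.93 -0.22  0.48 -1.33] F [-1.2   4.95  5.09] T [ 0.841  0.204 -0.129] Tz [ 0.183 -0.114 -0.219 -0.157 -0.144 -0.103 -0.117 -0.118 -0.064] w 40.3
```

Request:
apply_moves([
  [[0, 0, -0.001, 0, 0, 1], [0, 0, 0.001, 0, 0, 1], [0, 0, 0.003, 0, 0, 1], [0, 0, 0.003, 0, 0, 1], [0, 0, 0, 0, 0, 0]],
])

```text
clock: 13.45
eef_pos: [550.7, -26.8, 59.9]
tool_rot: [3.139, 0.001, -1.954]
force: [-1.2, 6.7, 2.3]
width: 40.9
```

```bash
python3 m.py
```

```text
clk 13.85 pos [550.72 -26.83  59.92] yaw -1.953 q [-0.16  0.76  0.25  1.93 -0.37  0.5  -1.6 ] F [-0.42  5.68  2.34] T [ 1.01   0.094 -0.19 ] Tz [-0.153 -0.178 -0.23  -0.152 -0.162 -0.173 -0.221 -0.176 -0.227] w 40.4
```

Request:
apply_moves([
  [[0, 0, 0.002, 0, 0, 1], [0, 0, 0, 0, 0, 0], [0, 0, 0, 0, 0, 0], [0, 0, 0, 0, 0, 0], [0, 0, 0, 0, 0, 0]],
])

```text
clock: 14.52
eef_pos: [550.8, -26.7, 59.8]
tool_rot: [3.139, 0.001, -2.058]
force: [-0.1, 5.1, 2.3]
width: 40.9
```

Request:
apply_moves([
  [[0, 0, 0, 0, 0, 0], [0, 0, 0, 0, 0, 0], [0, 0, 0, 0, 0, 0], [0, 0, -0.5, 0, 0, 0], [0, 0, -0.5, 0, 0, 0]],
], claw=1)

```text
clock: 15.15
eef_pos: [551.1, -28.5, 110.4]
tool_rot: [3.141, -0.001, -2.061]
force: [0.5, -0.8, -0.1]
width: 85.7
```

Request:
apply_moves([
  [[0, 0, -0.5, 0, 0, 0], [0, 0, -0.5, 0, 0, 0], [-0.524, 0.505, 0, 0, 0, 0], [-0.524, 0.505, 0, 0, 0, 0], [-0.524, 0.505, 0, 0, 0, 0]],
])

```text
clock: 15.78
eef_pos: [521.4, 77.6, 160.2]
tool_rot: [-3.141, -0.0, -2.061]
force: [0.2, 0.6, -0.3]
width: 84.9
```

Request:
apply_moves([
  [[-0.7, 0.156, 0, 0, 0, 0], [-0.7, 0.156, 0, 0, 0, 0], [-0.7, 0.156, 0, 0, 0, 0], [0, 0, 0, 0, 0, -1], [0, 0, 0, 0, 0, -1]],
])

```text
clock: 16.4
eef_pos: [550.4, 180.9, 159.9]
tool_rot: [-3.141, -0.001, -1.847]
force: [0.1, -0.6, -0.6]
width: 85.3
```

Request:
apply_moves([
  [[0, 0, 0, 0, 0, -1], [0, 0, 0, 0, 0, -1], [0, 0, 0, 0, 0, -1], [0, 0, 0, 0, 0, -1], [0, 0, 0, 0, 0, -1]],
])

```text
clock: 17.02
eef_pos: [550.5, 180.1, 160.0]
tool_rot: [3.141, -0.001, -1.325]
force: [-0.4, -0.5, -0.5]
width: 85.2
```

```bash
python3 r.py;python3 - <<'E'
from h import *
a=viewer.get_image("top")[120:330,90:370]; b=viewer.get_image("side")[120:320,150:350]
cv2.imwrite("pics/d.png",np.hstack([cv2.resize(a,(560,420)),cv2.resize(b,(420,420))])[:,100:900])
E
```

```text
clock 17.025
qpos [-0.493  0.623  0.2    1.796 -0.172  0.74  -1.527]
eef_pos [550.511 180.086 160.044]
tool_rot [ 3.141e+00 -1.000e-03 -1.325e+00]
force [-0.369 -0.474 -0.48 ]
torque [0.078 0.022 0.008]
width 85.239
```

View pics/d.png

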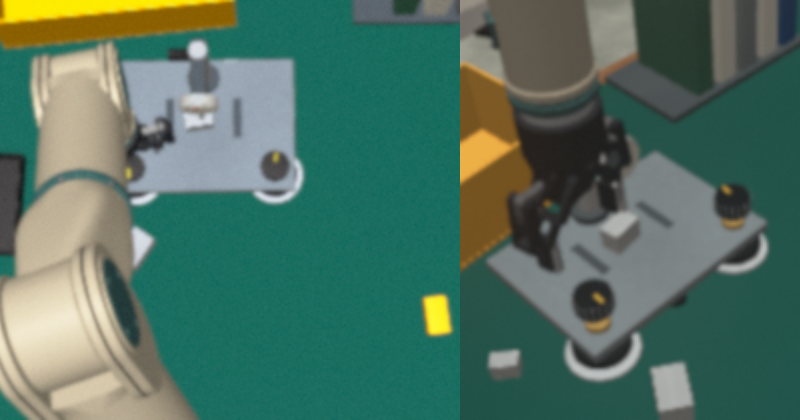

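The right knob's mark turned by about half a turn, and the stand and blocks haven't moved. The gripper is over the left knob, so I'll finish the wind-back and descend.

Request:
apply_moves([
  [[-0.056, 0.011, 0, 0, 0, 0], [0, 0, 0, 0, 0, -1], [0, 0, 0, 0, 0, -1], [0, 0, 0, 0, 0, -1], [0, 0, 0, 0, 0, -1]],
])

```text
clock: 17.75
eef_pos: [549.1, 183.4, 160.0]
tool_rot: [3.141, -0.0, -0.907]
force: [0.2, 0.4, -0.1]
width: 85.4
```

Request:
apply_moves([
  [[0, 0, 0, 0, 0, -1], [0, 0, 0, 0, 0, -1], [0, 0, 0, 0, 0, -1], [0, 0, 0, 0, 0, -1], [0, 0, 0, 0, 0, -1]],
])

```text
clock: 18.38
eef_pos: [549.1, 183.4, 160.0]
tool_rot: [3.141, -0.0, -0.383]
force: [-0.4, -0.2, -0.1]
width: 85.0
```

Request:
apply_moves([
  [[0, 0, 0, 0, 0, -1], [0, 0, 0, 0, 0, -1], [0, 0, 0, 0, 0, -1], [0, 0, 0, 0, 0, -1], [0, 0, 0, 0, 0, -1]],
])

```text
clock: 19.0
eef_pos: [549.1, 183.3, 160.0]
tool_rot: [3.141, 0.0, 0.14]
force: [0.4, 0.8, -0.4]
width: 85.6
```

Request:
apply_moves([
  [[0, 0, 0.2, 0, 0, -1], [0, 0, 0.2, 0, 0, -1], [0, 0, 0.2, 0, 0, -1], [0, 0, 0.2, 0, 0, -1], [0, 0, 0.2, 0, 0, -1]],
])

```text
clock: 19.62
eef_pos: [549.2, 183.3, 109.6]
tool_rot: [3.141, 0.0, 0.664]
force: [0.0, 0.3, 0.0]
width: 85.3
```

Request:
apply_moves([
  [[0, 0, 0.24, 0, 0, -1], [0, 0, 0.24, 0, 0, -1], [0, 0, 0.24, 0, 0, -1], [0, 0, 0.19, 0, 0, -1], [0, 0, 0, 0, 0, 0]],
])

```text
clock: 20.25
eef_pos: [548.7, 182.9, 63.8]
tool_rot: [-3.14, 0.002, 1.078]
force: [0.1, -0.8, 0.1]
width: 85.1
```

Request:
apply_moves([
  [[0, 0, 0, 0, 0, 0], [0, 0, 0, 0, 0, 0], [0, 0, 0, 0, 0, 0], [0, 0, 0, 0, 0, 0], [0, 0, 0, 0, 0, 0]],
], claw=-1)

```text
clock: 20.88
eef_pos: [549.4, 183.2, 65.4]
tool_rot: [3.141, 0.0, 1.08]
force: [-0.9, -0.7, 5.9]
width: 40.4
```

```bash
python3 m.py
```

```text
clk 21.275 pos [549.42 183.14  65.35] yaw 1.08 q [-0.11  0.79 -0.41  1.84  0.51  0.62  0.24] F [-1.34 -0.77  5.86] T [-0.231  0.325 -0.009] Tz [-0.042  0.01  -0.004  0.016 -0.022 -0.049 -0.03  -0.008  0.017] w 40.7
```

Request:
apply_moves([
  [[0, 0, -0.016, 0, 0, 0], [0, 0, 0.003, 0, 0, 1], [0, 0, 0.003, 0, 0, 1], [0, 0, 0.003, 0, 0, 1], [0, 0, 0.003, 0, 0, 1]],
])

```text
clock: 21.95
eef_pos: [549.5, 183.3, 64.8]
tool_rot: [3.141, -0.0, 0.658]
force: [-0.5, -0.6, 0.4]
width: 40.7
```

```bash
python3 m.py
```

```text
clk 22.35 pos [549.44 183.29  64.82] yaw 0.662 q [-0.18  0.77 -0.3   1.84  0.39  0.58 -0.07] F [ 0.62 -0.35 -0.02] T [-0.123 -0.088 -0.046] Tz [ 0.109 -0.052 -0.067 -0.098 -0.052 -0.046 -0.071  0.031 -0.009] w 40.4
```

Request:
apply_moves([
  [[0, 0, 0.003, 0, 0, 1], [0, 0, 0.004, 0, 0, 1], [0, 0, 0.003, 0, 0, 1], [0, 0, 0.004, 0, 0, 1], [0, 0, 0.003, 0, 0, 1]],
])

```text
clock: 23.02
eef_pos: [549.6, 183.3, 64.0]
tool_rot: [-3.141, -0.001, 0.135]
force: [0.6, -0.6, -1.1]
width: 40.6
```

```bash
python3 m.py
```

```text
clk 23.425 pos [549.6  183.32  64.01] yaw 0.139 q [-0.27  0.76 -0.16  1.85  0.22  0.55 -0.43] F [ 1.45 -0.73 -0.88] T [-0.131 -0.29  -0.036] Tz [-0.008 -0.088 -0.072 -0.09  -0.059 -0.046  0.007  0.005  0.056] w 40.7
```

Request:
apply_moves([
  [[0, 0, 0.004, 0, 0, 1], [0, 0, 0.004, 0, 0, 1], [0, 0, 0.003, 0, 0, 1], [0, 0, 0.003, 0, 0, 1], [0, 0, 0.003, 0, 0, 1]],
])

```text
clock: 24.1
eef_pos: [549.7, 183.3, 63.1]
tool_rot: [-3.141, -0.001, -0.388]
force: [2.1, -1.0, -2.1]
width: 40.7
```

```bash
python3 m.py
```

```text
clk 24.5 pos [549.7  183.32  63.16] yaw -0.385 q [-0.35  0.76 -0.03  1.85  0.04  0.53 -0.79] F [ 2.9  -0.71 -1.72] T [-0.135 -0.555 -0.064] Tz [ 0.071 -0.053 -0.081 -0.075 -0.061 -0.106 -0.048 -0.047 -0.044] w 40.7
```

Request:
apply_moves([
  [[0, 0, 0.006, 0, 0, 1], [0, 0, 0.004, 0, 0, 1], [0, 0, 0.003, 0, 0, 1], [0, 0, 0.004, 0, 0, 1], [0, 0, 0.003, 0, 0, 1]],
])

```text
clock: 25.18
eef_pos: [549.8, 183.2, 62.3]
tool_rot: [-3.141, -0.001, -0.912]
force: [4.2, -1.3, -0.8]
width: 40.8
```

```bash
python3 m.py
```

```text
clk 25.575 pos [549.8  183.22  62.3 ] yaw -0.908 q [-0.44  0.76  0.11  1.85 -0.15  0.53 -1.14] F [ 4.15 -1.83 -0.66] T [-0.289 -0.801 -0.035] Tz [ 0.034 -0.037 -0.081 -0.047 -0.1   -0.023 -0.032  0.004  0.035] w 40.8
```

Still free at 1.99 rad.

Request:
apply_moves([
  [[0, 0, 0.003, 0, 0, 1], [0, 0, 0.004, 0, 0, 1], [0, 0, 0.003, 0, 0, 1], [0, 0, 0.004, 0, 0, 1], [0, 0, 0.003, 0, 0, 1]],
])

```text
clock: 26.25
eef_pos: [549.9, 183.1, 61.5]
tool_rot: [-3.14, -0.0, -1.436]
force: [4.5, -2.0, -1.0]
width: 40.5
```

```bash
python3 m.py
```

```text
clk 26.65 pos [549.88 183.11  61.46] yaw -1.433 q [-0.52  0.78  0.25  1.86 -0.33  0.55 -1.49] F [ 4.82 -1.85  0.03] T [-0.385 -0.919 -0.056] Tz [ 0.069 -0.035 -0.042 -0.055 -0.058 -0.13  -0.05  -0.046 -0.032] w 40.5
```

Request:
apply_moves([
  [[0, 0, 0.003, 0, 0, 1], [0, 0, 0.003, 0, 0, 1], [0, 0, 0.003, 0, 0, 1], [0, 0, 0.003, 0, 0, 1], [0, 0, 0.003, 0, 0, 1]],
])

```text
clock: 27.32
eef_pos: [549.9, 183.0, 60.7]
tool_rot: [-3.14, 0.0, -1.959]
force: [5.1, -2.6, 0.2]
width: 40.2
```

```bash
python3 m.py
```

```text
clk 27.725 pos [549.87 182.91  60.67] yaw -1.957 q [-0.61  0.8   0.38  1.86 -0.51  0.58 -1.85] F [ 4.48 -2.65  0.28] T [-0.454 -0.916 -0.125] Tz [ 0.15  -0.175 -0.197 -0.106 -0.098 -0.126 -0.115 -0.111 -0.072] w 40.3
```

Request:
apply_moves([
  [[0, 0, 0.003, 0, 0, 1], [0, 0, 0.003, 0, 0, 1], [0, 0, 0.003, 0, 0, 1], [0, 0, 0.003, 0, 0, 1], [0, 0, 0.003, 0, 0, 1]],
])

```text
clock: 28.4
eef_pos: [549.8, 182.8, 59.9]
tool_rot: [-3.14, 0.001, -2.483]
force: [4.4, -3.5, 0.4]
width: 40.2
```

```bash
python3 m.py
```

```text
clk 28.8 pos [549.8  182.83  59.89] yaw -2.481 q [-0.69  0.83  0.52  1.86 -0.68  0.63 -2.23] F [ 4.25 -2.84  0.6 ] T [-0.51  -0.884 -0.199] Tz [ 0.268 -0.166 -0.196 -0.216 -0.198 -0.236 -0.22  -0.17  -0.189] w 40.4
```

Left estimated at about 7.5–8 N. I'll release it and go back to re-check the right screw, which may have shifted once the left one took load.

Request:
apply_moves([
  [[0, 0, 0, 0, 0, 0], [0, 0, 0, 0, 0, 0], [0, 0, 0, 0, 0, 0], [0, 0, -0.5, 0, 0, 0], [0, 0, -0.5, 0, 0, 0]],
], claw=1)

```text
clock: 29.48
eef_pos: [548.5, 183.4, 110.0]
tool_rot: [3.141, -0.001, -2.48]
force: [-0.0, 0.9, 0.0]
width: 84.9
```

Request:
apply_moves([
  [[0, 0, -0.5, 0, 0, 0], [0, 0, -0.5, 0, 0, 0], [0.587, -0.431, 0, 0, 0, 0], [0.587, -0.431, 0, 0, 0, 0], [0.587, -0.431, 0, 0, 0, 0]],
])

```text
clock: 30.1
eef_pos: [518.7, 77.6, 159.8]
tool_rot: [3.141, -0.0, -2.479]
force: [0.1, -0.6, -0.2]
width: 85.0
```

Request:
apply_moves([
  [[0.262, -0.686, 0, 0, 0, 0], [0.262, -0.686, 0, 0, 0, 0], [0.262, -0.686, 0, 0, 0, 0], [0, 0, 0, 0, 0, 0], [0, 0, 0, 0, 0, 0]],
])

```text
clock: 30.72
eef_pos: [551.2, -26.2, 159.5]
tool_rot: [3.14, -0.0, -2.48]
force: [0.6, 0.8, 0.5]
width: 85.4
```

```bash
python3 r.py;python3 - <<'E'
from h import *
a=viewer.get_image("top")[120:330,90:370]; b=viewer.get_image("side")[120:320,150:350]
cv2.imwrite("pics/e.png",np.hstack([cv2.resize(a,(560,420)),cv2.resize(b,(420,420))])[:,100:900])
E
```

```text
clock 30.725
qpos [-0.39   0.661  0.613  1.878 -0.532  0.773 -1.964]
eef_pos [551.158 -26.221 159.511]
tool_rot [ 3.14 -0.   -2.48]
force [0.565 0.812 0.546]
torque [-0.003 -0.011 -0.   ]
width 85.425
```

View pics/e.png

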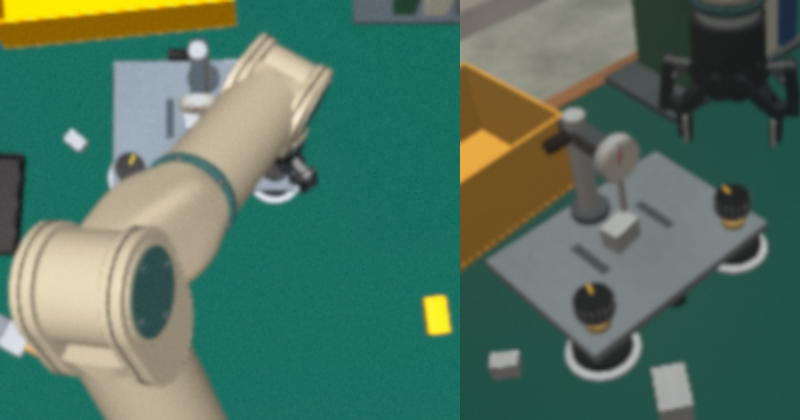

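Both knobs are turned, the stand hasn't moved and the master block is still under the gauge. I'll descend on the right knob to check it.

Request:
apply_moves([
  [[0, 0, 0.4, 0, 0, 0], [0, 0, 0.4, 0, 0, 0], [0, 0, 0.4, 0, 0, 0], [0, 0, 0.4, 0, 0, 0], [0, 0, 0.38, 0, 0, 0]],
])

```text
clock: 31.45
eef_pos: [551.5, -25.5, 60.0]
tool_rot: [3.141, 0.0, -2.478]
force: [-0.2, 0.6, 0.6]
width: 85.3
```

Request:
apply_moves([
  [[0, 0, 0, 0, 0, 0], [0, 0, 0, 0, 0, 0], [0, 0, 0, 0, 0, 0], [0, 0, 0, 0, 0, 0], [0, 0, -0.016, 0, 0, 0]],
], claw=-1)

```text
clock: 32.08
eef_pos: [551.7, -27.2, 62.2]
tool_rot: [-3.141, 0.0, -2.48]
force: [-0.2, 0.1, -3.1]
width: 40.6
```

Request:
apply_moves([
  [[0, 0, 0, 0, 0, 0], [0, 0, 0, 0, 0, 0], [0, 0, 0, 0, 0, 0], [0, 0, 0.003, 0, 0, 0.8], [0, 0, 0, 0, 0, 0]],
])

```text
clock: 32.7
eef_pos: [551.7, -27.2, 61.9]
tool_rot: [3.142, 0.0, -2.565]
force: [-2.5, -0.5, 6.4]
width: 40.7
```

```bash
python3 m.py
```

```text
clk 33.1 pos [551.69 -27.22  61.86] yaw -2.565 q [-0.32  0.8   0.5   1.94 -0.68  0.58 -1.92] F [-2.72  0.06  6.2 ] T [-0.039  0.56  -0.217] Tz [-0.252 -0.25  -0.221 -0.236 -0.204 -0.217 -0.183 -0.17  -0.257] w 40.5
```

Request:
apply_moves([
  [[0, 0, 0, 0, 0, 0], [0, 0, 0, 0, 0, 0], [0, 0, 0, 0, 0, 0], [0, 0, -0.5, 0, 0, 0], [0, 0, -0.5, 0, 0, 0]],
], claw=1)

```text
clock: 33.78
eef_pos: [551.6, -27.2, 111.7]
tool_rot: [3.141, -0.001, -2.564]
force: [0.1, -0.5, -0.6]
width: 85.2
```

Request:
apply_moves([
  [[0, 0, -0.7, 0, 0, 0], [0, 0, -0.7, 0, 0, 0], [0, 0, -0.7, 0, 0, 0], [0, 0, 0, 0, 0, 0], [0, 0, 0, 0, 0, 0]],
])

```text
clock: 34.4
eef_pos: [551.4, -26.7, 215.9]
tool_rot: [3.141, -0.0, -2.563]
force: [-0.8, 1.0, -0.9]
width: 85.5
```

```bash
python3 r.py;python3 - <<'E'
from h import *
b=viewer.get_image("side")[120:320,130:430]
cv2.imwrite("pics/f.png",cv2.resize(b,(800,533)))
E
```

```text
clock 34.4
qpos [-0.449  0.599  0.705  1.824 -0.486  0.899 -2.082]
eef_pos [551.359 -26.718 215.912]
tool_rot [ 3.141 -0.    -2.563]
force [-0.82   1.001 -0.925]
torque [0.041 0.093 0.007]
width 85.462
```

View pics/f.png

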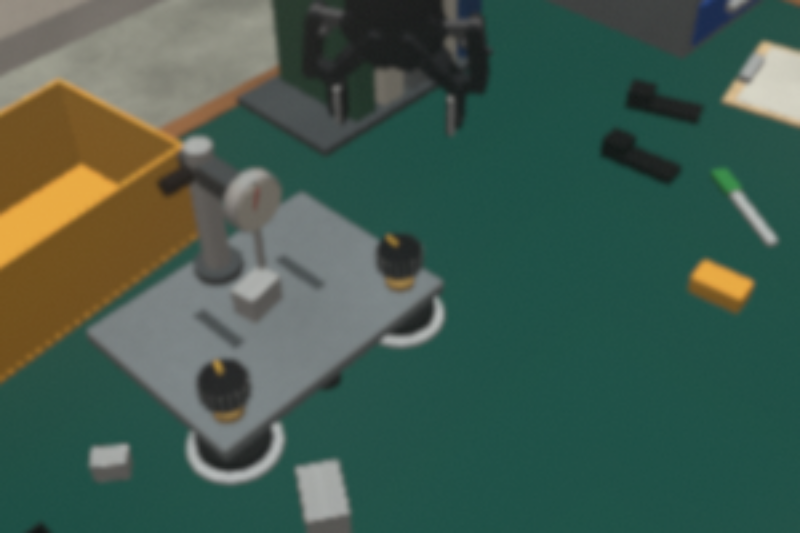

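The arm is clear, both knobs are free, the master is on its plate and the bystanders are in place. Handing in.

```bash
python3 -c "
from cell import ctrl
print(ctrl.finish_job())"
```

```text
the job is handed in; nothing more can be done
None
```

I screwed both front levelling screws down onto their pucks, let go of the knobs and handed the job in at about 34 s. It reported no verdict. I worked the loads out from wrist torque and turn angle, so they are estimates.

| Screw | Turned | Contact at about | Held torque at last check | Load from torque | Load from angle |
|---|---|---|---|---|---|
| Right | 3.3 rad | 2.2 rad | 0.22 N m | about 8–9 N | about 8 N |
| Left | 3.6 rad | 2.6 rad | 0.20 N m | about 8 N | about 7 N |

- **Right screw:** I gripped it again after setting the left one and turned it a further 0.08 rad. The hand was pressing down about 6 N during that reading, so it probably reads a little high.
- **Left screw:** I did not check it again after that last turn on the right.
- **Torque readings:** the held torque came out with the opposite sign to what I expected, probably because the hand overshoots when it stops. I used its size above the bare-thread level (about 0.055 N m). Single readings scattered by about ±0.05 N m, so I averaged eight or nine.
- **Other feet:** I did not measure the loads on the middle front foot or the rear feet. By the figures given, the middle foot should keep about 17 N.
- **Last picture:** the stand looked unmoved, the master block was under the gauge, the bystanders in view were in place and the gripper was clear. The last side crop did not cover the brush or most of the tray.

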